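# Tip counted door knobs into the stock box

### The job

The orange tub on the bench scale holds three counted brass door knobs. Pick the tub up by its handle and tip it so that all three knobs drop into the open cardboard stock box, then set the tub back upright on the scale's steel platform without dropping it, and only then lower the box's lid gently until it is fully closed. Leave the carton, the tape roll and the door lever where they are.

Things in the scene. Friction and masses are not known exactly. Their poses are not given: they have to be found in the camera images.
- scale: Grey bench scale, fixed, left or right of the work area. Origin on the bench under the centre of its square steel platform (240 x 240 mm, top 45 mm above the bench). Grey housing 34 mm high, 250 mm wide (y), from 185 mm in front (-x) to 125 mm behind (+x) of the origin; display strip on the -x side, the robot's side at yaw 0.
- scale_top (a point): Centre of the platform's top face, where the tub stands.
- stockbox: Open cardboard-brown stock box fixed to the bench, on the other side from the scale. 200 mm (its x) x 220 mm (its y) x 100 mm high, rigid walls 6 mm, floor 6 mm thick. Origin at the centre of its underside, z up, -x side (with a green and white label) towards the robot.
- box_mouth (a point): Centre of the box's mouth, level with its rim, 100 mm above the bench.
- lid (a joint): Angle of the box's lid in rad: 0 closed flat on the rim, about 1.5 to 1.7 (near upright) at the start, 1.9 fully back. A flat 200 x 220 x 7 mm board, 150 g, hinged along the box's far (+x) rim. A stiff hinge (about 0.22 N m) keeps it where it is left; pushing near its free edge takes about 2 N, and it does not fall by itself.
- lid_hinge (a point): Middle of the hinge line (along the box's y), on the far rim, 100 mm above the bench. With the lid closed the board extends from here 200 mm along the box's -x, its underside at this height.
- lid_edge (a point): Middle of the lid's free edge, half way through its thickness, 200 mm from the hinge line. It turns with the lid.
- tub: Orange round open tub, loose, about 160 g, on the scale. 112 mm across at the bottom, 144 mm at the rim, 100 mm high, wall 4, floor 5 mm. Origin: centre of its underside, z towards the mouth. A straight black handle points along its -x (towards the robot within 0.5 rad).
- tub_grip (a point): Middle of the handle: 112 mm along -x from the tub's axis, 80 mm above its underside; a grasp closing along the tub's y fits here. Its axes are the tub's. The handle is a level rectangular bar 16 mm wide (tub's y), 28 mm high (66 to 94 mm above the underside), from the wall (69 mm from the axis) to 150 mm from the axis.
- tub_mouth (a point): Centre of the tub's mouth, 100 mm above its underside.
- knob1: Brass door knob, one of three alike, loose in the tub at the start: about 70 g, 58 mm tall, round head 46 mm across, neck 24 mm, foot 42 mm across. Origin at the centre of its foot, z along its axis to the head.
- knob2: Brass door knob, one of three alike, loose in the tub at the start: about 70 g, 58 mm tall, round head 46 mm across, neck 24 mm, foot 42 mm across. Origin at the centre of its foot, z along its axis to the head.
- knob3: Brass door knob, one of three alike, loose in the tub at the start: about 70 g, 58 mm tall, round head 46 mm across, neck 24 mm, foot 42 mm across. Origin at the centre of its foot, z along its axis to the head.
- knob1_mid (a point): Middle of knob1, on its axis 30 mm above the foot.
- knob2_mid (a point): Middle of knob2, on its axis 30 mm above the foot.
- knob3_mid (a point): Middle of knob3, on its axis 30 mm above the foot.
- carton: sealed brown carton, 70 x 110 x 70 mm high, loose; origin at the centre of its underside. A bystander, leave alone.
- tape: roll of clear packing tape lying flat, 104 mm across, 48 mm high, loose; origin at the centre of its underside. A bystander, leave alone.
- doorlever: steel door lever standing on its round rose (60 mm across), 58 mm high, its 125 mm arm reaching 112 mm from the rose's axis along its own +y, loose; origin at the centre of the rose's underside. A bystander, leave alone.
Not all that is in view belongs to the job. What is shaped like the tub but blue is not meant.

How it is judged:
By the outcome, as a careful person would: the job done as asked, in the order asked, and still so for the second after the job is handed in, with the robot touching nothing.
It also fails if it takes over 72 s, if anything falls off the work surface, if the arm or the gripper's body presses on something with over 40 N, if the wrist force passes 120 N, or if a joint passes its speed limit or range.

### The arm

A 6-joint arm with a two-finger parallel gripper is mounted at the origin on the work surface. World frame = base frame: x ahead of the robot, y to its left, z up, the work surface at z = 0. Lengths are in m, angles in rad, forces in N, time in s.
With the tool pointing down it reaches from about 0.375 to 0.9 m from the base axis. Payload 3.1 kg.
Tool frame: the origin (TCP) lies at the very end of the fingers, on their centre line; the grasp point (between the pads) lies 19 mm behind it; z points along the fingers, y is the line along which they close (so a half turn about z gives the same grasp; the last joint's range is limited). The gripper opens to 85 mm and grips with 20 to 120 N. Pads are 22 mm wide; open, the fingers measure 114 mm over their backs; the gripper's body (76 mm by 85 mm) begins 54 mm behind the grasp point. The pads swing forward as they close: fully open they stand 13 mm farther back than shut.
Start: joints at [-1.45, 0.527, 1.433, -0, 1.181, -0.178], TCP at [0.184, -0.597, 0.231] pointing down, gripper open.
Joint ranges: [-3.08, 3.08], [-0.75, 2.2], [0.22, 2.44], [-1.43, 4.57], [0, 2.65], [-2.85, 2.85]. Speed limits (rad/s): [2.79, 2.79, 3.14, 3.14, 3.14, 3.14].

### API

Orientations are given as a unit quaternion [x, y, z, w].
In Python, from station import telemetry, snapshot, ticket gives the robot as it stands.
- The arm moves only by the tool move_arm, never from a script. Its argument "commands" is text: rows parted by semicolons, each of 7 numbers parted by spaces: the shift along the tool's x, y, z in mm, then the turn, a rotation vector about the tool's x, y, z in degrees, then the opening, from -1 (shut) to 1 (fully open). A call has exactly 5 rows; each row is the pose to reach, as a shift and turn from the pose commanded when the call began, along the tool's axes at that moment; what a row does not reach only later rows make up. A row lasts 1/8 s, in which the tool goes at most 62.5 mm and 10.7 degrees, less where a joint would pass 70% of its speed; a pose out of reach is approached as far as the arm can. A call with a gripper value outside its range is refused whole. The fingers move at their own pace and stop on an object; "grip_force" is the grip in N (left out, the last holds). Time passes only in rows, so rows that repeat a pose let the fingers close, or fill a call up. It gives the time, the measured TCP pose, the force, the opening and the grip force at its end, in the units of the state.
- telemetry.sense(): the state, without advancing time (a new reading comes with each control period).
- snapshot(name): name is "scene" or "top" or "wrist"; returns a dict with "image" (400x640x3 uint8, red, green, blue), "fx", "fy", "cx", "cy" (pixels), "pose" (4x4, takes a point from camera to world coordinates). Camera axes: x right, y down, z forward; pixel columns grow to the right and rows downward; lengths in m; the calibration is good to about 2 mm. The wrist camera is an equidistant fisheye: a pixel r from the principal point sees the ray r / f radians off the axis. A picture is of the moment at which its call begins. There is no depth.
- ticket.sign_off(): hands the job in; it is judged then, once.
The state is a dict: "t": time; "q": joint angles; "qd": joint speeds; "tau": joint torques, N m; "tcp_pos": TCP position; "tool_rot": TCP orientation; "force": force on the tool from outside, world axes, zero at the start; "ft_torque": the same for the moment, N m; "finger_gap": opening from 0.0 (shut) to 1.0 (fully open); "gripper_force": force on a finger pad.
Only numpy, scipy, OpenCV 4.12 (cv2) and the standard library are available. Lean on these libraries where they do the work, as an engineer would, in place of code of your own. Each camera call takes 0.05 s, during which the arm holds its last target. There are 200 camera calls.

## Working session

There is one attempt and no reset: what is moved stays moved. The work goes in short steps, Python scripts to look and compute and a tool call to move; the robot and the scene stay as the last step left them, time stands still between calls to the robot, and variables do not carry over. Pictures are saved under pics/ and viewed, at most 10 in all, crops included, and the job is handed in when it is done.

Besides the shell and the picture viewer there is one more tool, called after ">>>" by a JSON object that holds its "fn" and its "kwargs", one argument or row to a line. move_arm: Moves the arm, as the interface text tells. Its arguments: {"type":"object","properties":{"commands":{"type":"string"},"grip_force":{"type":"number"}},"required":["commands"]}

```bash
ls; mkdir -p pics; cat > h.py <<'E'
import numpy as np, cv2
from station import telemetry, snapshot, ticket
from scipy.spatial.transform import Rotation as R
def snap(n,f=None):
    s=snapshot(n)
    if f: cv2.imwrite('pics/'+f,cv2.cvtColor(s['image'],cv2.COLOR_RGB2BGR))
    return s
def ray(s,u,v):
    d=np.array([(u-s['cx'])/s['fx'],(v-s['cy'])/s['fy'],1.]); T=np.array(s['pose'])
    return T[:3,3],T[:3,:3]@d
def onz(s,u,v,z):
    o,d=ray(s,u,v); return o+d*(z-o[2])/d[2]
def proj(s,p):
    T=np.array(s['pose']); c=T[:3,:3].T@(np.array(p)-T[:3,3]); return np.array([s['cx']+s['fx']*c[0]/c[2],s['cy']+s['fy']*c[1]/c[2]])
E
python3 - <<'E'
from h import *
a=snap('top','top.png');b=snap('scene','scene.png')
for s in(a,b): print(np.round(s['pose'],3),s['fx'],s['cx'],s['cy'])
print(telemetry.sense())
E
```

```text
pics
[[-0.005 -0.997  0.078  0.43 ]
 [-1.     0.006  0.006 -0.027]
 [-0.007 -0.078 -0.997  1.483]
 [ 0.     0.     0.     1.   ]] 434.7735264995318 312.2429973058484 202.32374558443058
[[ 6.370e-01  5.660e-01 -5.230e-01  1.284e+00]
 [ 7.710e-01 -4.670e-01  4.330e-01 -6.620e-01]
 [ 1.000e-03 -6.790e-01 -7.340e-01  1.167e+00]
 [ 0.000e+00  0.000e+00  0.000e+00  1.000e+00]] 438.21888578159775 319.2561461371779 201.22824468043027
{'t': 0.1, 'q': array([-1.45049553e+00,  5.28393285e-01,  1.43374793e+00, -9.87188304e-06,
        1.18138938e+00, -1.78522602e-01]), 'qd': array([ 9.48263661e-05, -3.00156754e-03, -1.72859669e-03,  6.41466545e-04,
       -7.61685961e-04,  7.93306561e-04]), 'tau': array([ 1.57689246e-04, -4.43302310e+01, -1.78586859e+01, -2.72529151e-04,
        3.81965510e-03,  1.83056693e-05]), 'tcp_pos': array([ 0.18393308, -0.59666638,  0.23042747]), 'tool_rot': array([ 9.88858078e-01,  1.48858198e-01,  2.36408864e-05, -9.68690083e-04]), 'force': array([ 0.93471665,  0.1755288 , -0.19527331]), 'ft_torque': array([-0.00801161, -0.06322245, -0.01152911]), 'gripper_force': 0.0, 'finger_gap': 1.000536945537421}
```

View pics/top.png

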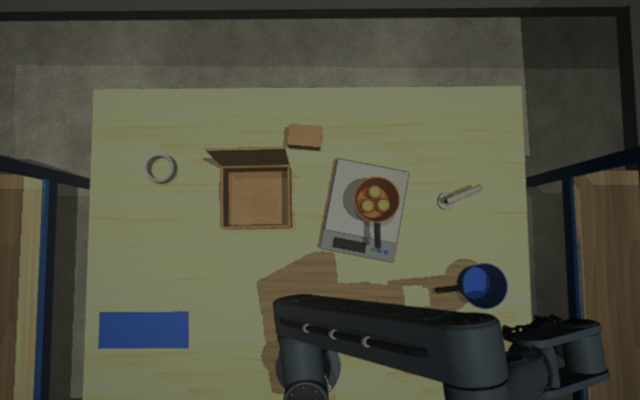

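View pics/scene.png

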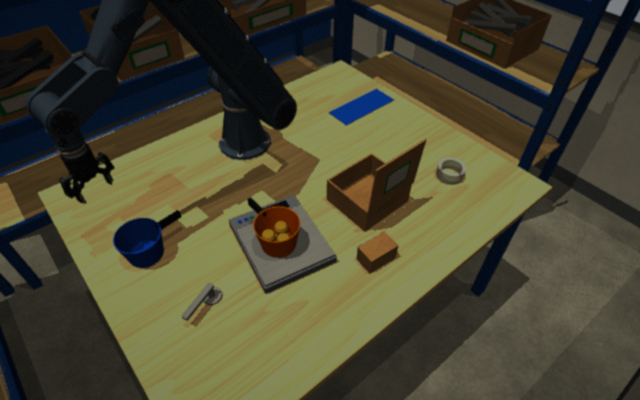

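The orange tub shows at top (377,201) and scene (277,232), on the scale with three knobs inside. The box is at top (257,193) and the lid at (248,157). Things that could be taken for the tub: the orange tub at top (377,201), and the blue tub at (485,285), which is a decoy. I choose the orange one and check it in a close crop.

```bash
python3 - <<'E'
from h import *
a=snap('top')
im=cv2.cvtColor(a['image'],cv2.COLOR_RGB2BGR)
c=cv2.convertScaleAbs(im[135:270,200:420],alpha=1.5)
cv2.imwrite('pics/crop.png',cv2.resize(c,None,fx=3.6,fy=3.6,interpolation=cv2.INTER_CUBIC))
hsv=cv2.cvtColor(im,cv2.COLOR_BGR2HSV)
m=cv2.inRange(hsv,(3,150,60),(30,255,255)); m[:,:345]=0;m[:,410:]=0;m[:165]=0;m[232:]=0
n,l,st,ce=cv2.connectedComponentsWithStats(m); i=1+np.argmax(st[1:,4]); print(st[i],ce[i])
cs,_=cv2.findContours((l==i).astype(np.uint8),0,2); h=cv2.convexHull(max(cs,key=cv2.contourArea)); (x,y),ax,an=cv2.fitEllipse(h); print(x,y,ax)
print('mouth',onz(a,x,y,.145))
d=cv2.inRange(hsv,(0,0,0),(180,255,45)); d[:222]=0; d[250:]=0; d[:,:368]=0; d[:,390:]=0
n,l,st,ce=cv2.connectedComponentsWithStats(d)
for i in range(1,n):
    if st[i,4]>20:
        print(st[i],ce[i]); P=np.argwhere(l==i)[:,::-1].astype(np.float32); r=cv2.minAreaRect(P);print(r,onz(a,*ce[i],.139))
E
```

```text
[355 178  42  45 523] [367.66539197 197.66730402]
375.2959289550781 198.5101318359375 (41.57093811035156, 44.77983474731445)
mouth [ 0.54530871 -0.21308768  0.145     ]
[375 224   5  24 106] [376.77358491 235.96226415]
((377.0, 235.5), (23.0, 4.0), 90.0) [ 0.43002143 -0.21654305  0.139     ]
```

View pics/crop.png

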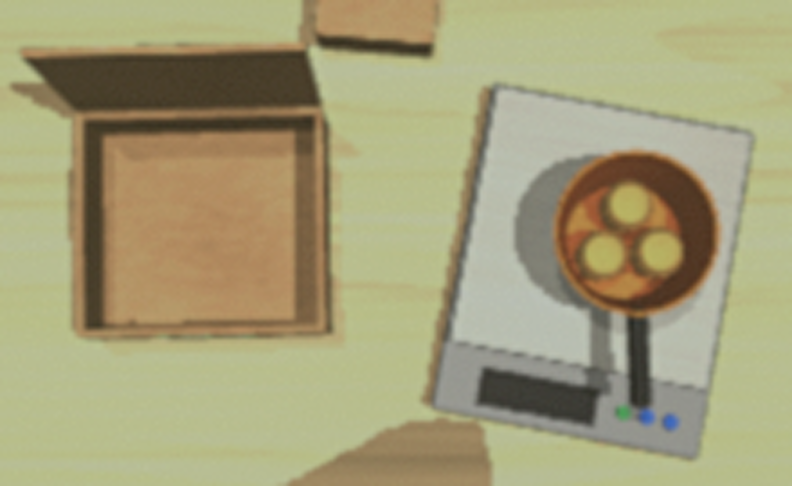

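The crop confirms the orange tub with three brass knobs. Its rim centre is at crop (637,234), and the handle runs (637,317) to (641,405). The box rim corners are (76,113), (326,107), (328,333) and (76,334), and the lid stands near upright.

```bash
cat >> h.py <<'E'
def c2p(u,v): return 200+(u+.5)/3.6-.5,135+(v+.5)/3.6-.5
def go(p,q=None,state=None):
    "shift (mm) & rotvec (deg) in tool axes to reach TCP p with orientation q (Rotation)"
    s=state or telemetry.sense(); r=R.from_quat(s['tool_rot']); q=q or r
    return np.round(r.inv().apply(np.array(p)-s['tcp_pos'])*1000,1),np.round((r.inv()*q).as_rotvec(degrees=True),1)
E
python3 - <<'E'
from h import *
a=snap('top');b=snap('scene')
P=lambda u,v,z:np.round(onz(a,*c2p(u,v),z),3)
print('tub',P(637.5,234,.145),'handle root/end',P(637,317,.139),P(640.5,405,.139))
print('box',[P(*c,.1) for c in((76,113),(326,107),(328,333),(76,334))])
print('plat',[P(*c,.045) for c in((495,85),(752,132),(706,388),(452,342))])
print('lid top at z~.3',P(22,50,.3),P(305,45,.3))
im=cv2.cvtColor(b['image'],cv2.COLOR_RGB2BGR)[130:280,220:440]
cv2.imwrite('pics/scrop.png',cv2.resize(cv2.convertScaleAbs(im,alpha=1.4),None,fx=3.6,fy=3.6,interpolation=cv2.INTER_CUBIC))
E
```

```text
tub [ 0.542 -0.217  0.145] handle root/end [ 0.471 -0.217  0.139] [ 0.396 -0.218  0.139]
box [array([0.657, 0.276, 0.1  ]), array([0.661, 0.052, 0.1  ]), array([0.459, 0.051, 0.1  ]), array([0.46 , 0.273, 0.1  ])]
plat [array([ 0.69 , -0.102,  0.045]), array([ 0.644, -0.339,  0.045]), array([ 0.409, -0.292,  0.045]), array([ 0.452, -0.06 ,  0.045])]
lid top at z~.3 [0.673 0.274 0.3  ] [0.676 0.057 0.3  ]
```

View pics/scrop.png

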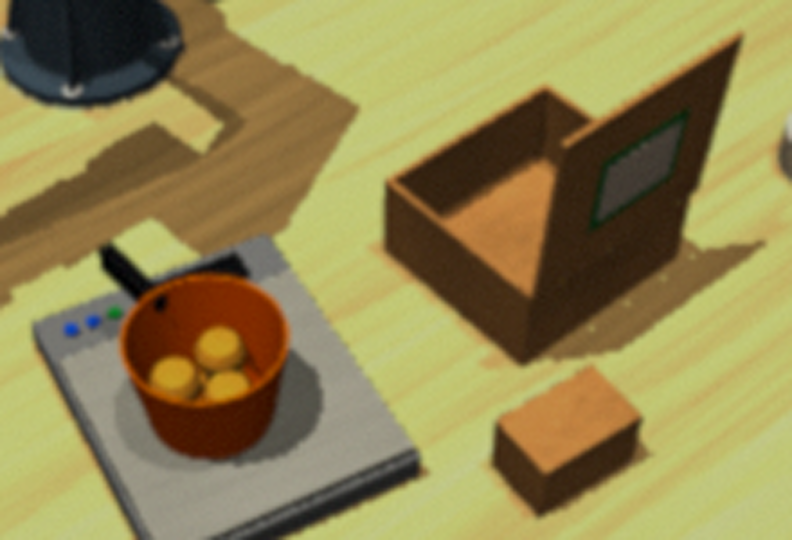

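The scene crop agrees: the tub stands inside the platform and the lid leans slightly back. Next is the approach.

```bash
python3 - <<'E'
from h import *
D=R.from_quat([1,0,0,0])
print(go([.31,-.40,.26],D),go([.43,-.217,.23],D))
E
```

```text
(array([ 178.4, -151.2,  -29. ]), array([-0.1, -0. , 17.1])) (array([ 347. , -290.7,    1.2]), array([-0.1, -0. , 17.1]))
```

>>> {"fn": "move_arm", "kwargs": {
  "commands": "40 -33 -10 0 0 3 1; 85 -70 -25 0 0 7 1; 130 -110 -30 0 0 11 1; 175 -150 -30 0 0 14 1; 220 -185 -25 0 0 17.1 1"
}}

```text
t: 0.88
tcp_pos: [0.3406, -0.3541, 0.2568]
tool_rot: [1.0, -0.001, 0.0, 0.001]
force: [1.0, 0.3, -0.3]
finger_gap: 1.002
gripper_force: 0.0
```

```bash
python3 - <<'E'
from h import *
D=R.from_quat([1,0,0,0])
s=telemetry.sense();print(s['q'],s['tcp_pos'],s['tool_rot'],go([.43,-.217,.17],D))
E
```

```text
[-1.03279177e+00  3.13754264e-01  1.72992338e+00  2.62917075e-04
  1.09649011e+00  5.39722708e-01] [ 0.34064826 -0.3541143   0.2568154 ] [ 9.99999317e-01 -9.19030885e-04  4.66013432e-04  5.51457013e-04] (array([  89. , -137.4,   86.7]), array([ 0.1, -0.1, -0.1]))
```

>>> {"fn": "move_arm", "kwargs": {
  "commands": "30 -46 5 0 0 0 1; 60 -92 15 0 0 0 1; 89 -137 25 0 0 0 1; 89 -137 25 5 0 0 1; 89 -137 25 10 0 0 1"
}}

```text
t: 1.5
tcp_pos: [0.4295, -0.217, 0.2315]
tool_rot: [0.996, 0.002, 0.0, -0.088]
force: [0.4, -0.2, 0.8]
finger_gap: 1.001
gripper_force: 0.0
```

```bash
python3 - <<'E'
from h import *
D=R.from_quat([1,0,0,0])
s=telemetry.sense();print(s['q'],s['tcp_pos'],R.from_quat(s['tool_rot']).as_matrix()[:,2],go([.43,-.217,.106],D))
w=snap('wrist','w1.png')
E
```

```text
[-0.78043877  0.3755739   1.72947368  0.13633167  1.16531966  0.72392611] [ 0.42954586 -0.21695604  0.23149617] [-2.98863391e-04  1.76046791e-01 -9.84381754e-01] (array([  0.4,  22.1, 123.5]), array([-10.1,  -0. ,   0.3]))
```

View pics/w1.png

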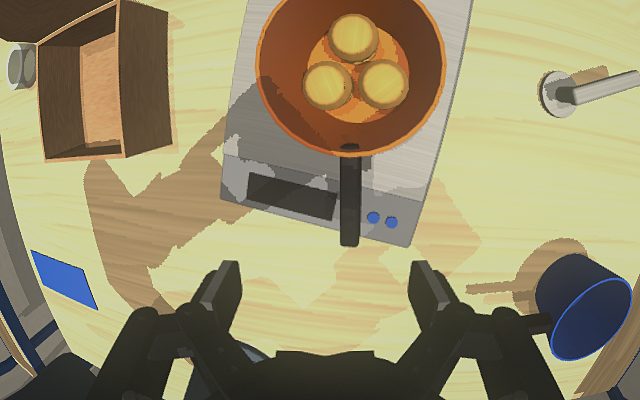

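The wrist view shows the orange tub at (350,75) and its handle at (350,200), lying between the open fingers. The blue tub at (590,300) is clear. A positive turn about tool x raises q4, which is the long side of its range, so I will pour that way. Now I descend and grip.

>>> {"fn": "move_arm", "kwargs": {
  "commands": "0 6 33 -5 0 0 1; 0 11 63 -10 0 0 1; 0 16 90 -10 0 0 1; 0 20 112 -10 0 0 1; 0.5 22 123.5 -10 0 0 1"
}}

```text
t: 2.17
tcp_pos: [0.4288, -0.2186, 0.105]
tool_rot: [1.0, 0.0, -0.001, -0.0]
force: [-0.1, -0.3, 0.4]
finger_gap: 1.0
gripper_force: 0.0
```

>>> {"fn": "move_arm", "kwargs": {
  "commands": "0 0 0 0 0 0 0.2; 0 0 0 0 0 0 -0.4; 0 0 0 0 0 0 -1; 0 0 0 0 0 0 -1; 0 0 0 0 0 0 -1",
  "grip_force": 110
}}

```text
t: 2.8
tcp_pos: [0.4296, -0.219, 0.1066]
tool_rot: [1.0, 0.0, 0.001, 0.0]
force: [0.3, 1.0, 5.5]
finger_gap: 0.17
gripper_force: 107.0
```

>>> {"fn": "move_arm", "kwargs": {
  "commands": "0 0 0 0 0 0 -1; 0 0 0 0 0 0 -1; 0 0 -4 0 0 0 -1; 0 0 -10 0 0 0 -1; 0 0 -20 0 0 0 -1"
}}

```text
t: 3.42
tcp_pos: [0.4286, -0.2184, 0.1258]
tool_rot: [1.0, 0.0, -0.001, -0.001]
force: [-0.5, -0.9, -3.8]
finger_gap: 0.17
gripper_force: 107.2
```

```bash
python3 - <<'E'
from h import *
s=telemetry.sense();print(s)
w=snap('scene','s2.png')
E
```

```text
{'t': 3.425, 'q': array([-7.04131405e-01,  5.09226026e-01,  1.88629536e+00, -3.03086061e-04,
        7.48382823e-01,  8.66472484e-01]), 'qd': array([ 0.00088912, -0.15932348, -0.06745422,  0.00341868,  0.21202572,
        0.00264881]), 'tau': array([-1.01313225e-02, -3.70049000e+01, -1.09541014e+01,  1.71103547e-01,
       -4.30951193e-01, -2.04668373e-03]), 'tcp_pos': array([ 0.42855   , -0.21844415,  0.12580092]), 'tool_rot': array([ 9.99999305e-01,  2.07387460e-04, -9.47511312e-04, -6.69812563e-04]), 'force': array([-0.54783756, -0.91767935, -3.84157977]), 'ft_torque': array([-0.01625642,  0.36633536,  0.01762972]), 'gripper_force': 107.19938278198242, 'finger_gap': 0.1695421844177903}
```

View pics/s2.png

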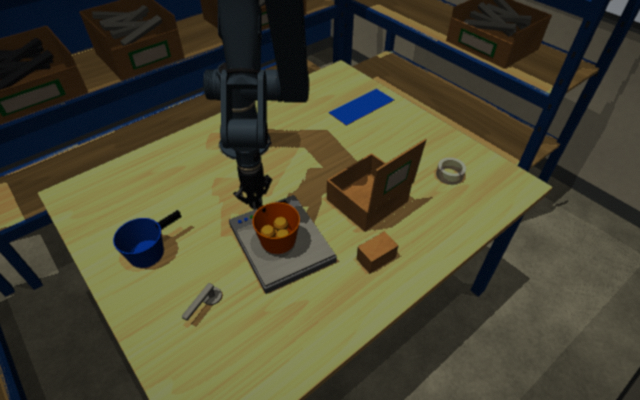

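The tub is held level about 20 mm above the platform, at scene (277,228), with all the knobs inside. I carry it over the box.

>>> {"fn": "move_arm", "kwargs": {
  "commands": "0 0 -25 0 0 0 -1; 2 -15 -60 0 0 0 -1; 4 -45 -95 0 0 0 -1; 6 -85 -125 0 0 0 -1; 8 -130 -134 0 0 0 -1"
}}

```text
t: 4.1
tcp_pos: [0.4381, -0.0885, 0.2621]
tool_rot: [1.0, -0.0, 0.002, 0.001]
force: [0.9, -0.8, -3.0]
finger_gap: 0.169
gripper_force: 107.7
```

>>> {"fn": "move_arm", "kwargs": {
  "commands": "1 -48 0 0 0 0 -1; 2 -98 0 0 0 0 -1; 3 -148 0 0 0 0 -1; 3 -198 0 0 0 0 -1; 3 -240 0 0 0 0 -1"
}}

```text
t: 4.72
tcp_pos: [0.4391, 0.153, 0.2599]
tool_rot: [1.0, 0.0, -0.0, -0.0]
force: [-0.0, -1.1, -4.0]
finger_gap: 0.17
gripper_force: 107.6
```

```bash
python3 - <<'E'
from h import *
s=telemetry.sense();print(s['q'],s['tcp_pos'],s['tool_rot'],s['force'],s['ft_torque'],s['finger_gap'])
G=np.array([.440,.175,.265]);D=R.from_quat([1,0,0,0])
for f in (10,20,30,40,50,60,70,80):
    q=R.from_rotvec([f,0,0],degrees=True)*D; print(f,go(G+q.apply([0,0,.019]),q))
E
```

```text
[9.39204527e-02 2.73181614e-01 1.78331171e+00 5.87832896e-04
 1.08592263e+00 1.66356438e+00] [0.43911679 0.15301011 0.25993595] [ 9.99999785e-01  4.39096802e-04 -4.34091666e-04 -2.20480099e-04] [-0.03754296 -1.06154955 -3.99496991] [-0.03319234  0.37681496  0.04493537] 0.16972191736470932
10 (array([  0.9, -25.3,  13.7]), array([10. ,  0.1,  0. ]))
20 (array([  0.9, -28.5,  12.8]), array([20. ,  0.1,  0. ]))
30 (array([  0.9, -31.5,  11.4]), array([30. ,  0.1,  0. ]))
40 (array([  0.9, -34.2,   9.5]), array([40. ,  0.1,  0. ]))
50 (array([  0.9, -36.5,   7.2]), array([50. ,  0.1,  0. ]))
60 (array([  0.9, -38.4,   4.5]), array([60. ,  0.1,  0. ]))
70 (array([  0.9, -39.8,   1.5]), array([70. ,  0.1,  0. ]))
80 (array([  0.9, -40.7,  -1.7]), array([80. ,  0.1,  0. ]))
```

>>> {"fn": "move_arm", "kwargs": {
  "commands": "1 -15 3 9 0 0 -1; 1 -25 6 18 0 0 -1; 1 -31 8 28 0 0 -1; 1 -34 8 38 0 0 -1; 1 -36 7 48 0 0 -1"
}}

```text
t: 5.35
tcp_pos: [0.4415, 0.1863, 0.2531]
tool_rot: [0.913, 0.0, 0.001, -0.408]
force: [-1.5, -0.7, -5.0]
finger_gap: 0.169
gripper_force: 107.9
```

```bash
python3 - <<'E'
from h import *
s=telemetry.sense();print(s['q'],s['tcp_pos'],s['tool_rot'],s['force'],s['ft_torque'],s['finger_gap'])
G=np.array([.440,.175,.265]);D=R.from_quat([1,0,0,0])
for f in (60,70,80,90,100):
    q=R.from_rotvec([f,0,0],degrees=True)*D; print(f,go(G+q.apply([0,0,.019]),q))
E
```

```text
[-0.33191848  0.41604808  1.95652014  0.83568187  1.25288807  0.76171141] [0.44154133 0.1863418  0.25312602] [ 9.13141316e-01  3.14082686e-04  1.40332977e-03 -4.07640612e-01] [-1.49120558 -0.69226769 -5.00149521] [-0.93397567  0.52546767  0.09665334] 0.16904822476378012
60 (array([-1.5, -5.2,  2.2]), array([11.9, -0.1,  0.1]))
70 (array([-1.5, -8.4,  1.3]), array([21.9, -0.1,  0.1]))
80 (array([ -1.5, -11.3,  -0.2]), array([31.9, -0.1,  0.1]))
90 (array([ -1.5, -14. ,  -2.2]), array([41.9, -0.1,  0.1]))
100 (array([ -1.5, -16.2,  -4.6]), array([51.9, -0.1,  0.2]))
```

>>> {"fn": "move_arm", "kwargs": {
  "commands": "0 -4 2 9 0 0 -1; 0 -7 2 18 0 0 -1; 0 -10 1 27 0 0 -1; 0 -12 0 34 0 0 -1; 0 -14 -2 41 0 0 -1"
}}

```text
t: 5.98
tcp_pos: [0.4422, 0.1941, 0.2631]
tool_rot: [0.714, -0.0, 0.001, -0.7]
force: [-0.0, 1.0, -3.1]
finger_gap: 0.168
gripper_force: 108.4
```

```bash
python3 - <<'E'
from h import *
s=telemetry.sense();print(s['q'],s['tcp_pos'],s['tool_rot'],s['force'],s['ft_torque'],s['finger_gap'])
G=np.array([.440,.180,.265]);D=R.from_quat([1,0,0,0])
for f in (90,100,110,120,130):
    q=R.from_rotvec([f,0,0],degrees=True)*D; print(f,go(G+q.apply([0,0,.019]),q))
snap('scene','s3.png')
E
```

```text
[-0.47527086  0.81679551  2.01380325  1.11086995  1.69205912  0.27680267] [0.44223238 0.19406858 0.2630604 ] [ 7.14027180e-01 -3.38777423e-05  7.45260251e-04 -7.00117583e-01] [-0.01846921  0.97377002 -3.08351969] [-1.23221283  0.35697998 -0.00266648] 0.1684019215473862
90 (array([-2.2, -2. ,  4.9]), array([ 1.1, -0.1,  0.1]))
100 (array([-2.2, -5.3,  4.5]), array([11.1, -0.1,  0.1]))
110 (array([-2.2, -8.5,  3.6]), array([21.1, -0.1,  0.1]))
120 (array([ -2.2, -11.5,   2.2]), array([31.1, -0. ,  0.1]))
130 (array([ -2.2, -14.2,   0.2]), array([41.1, -0. ,  0.1]))
```

View pics/s3.png

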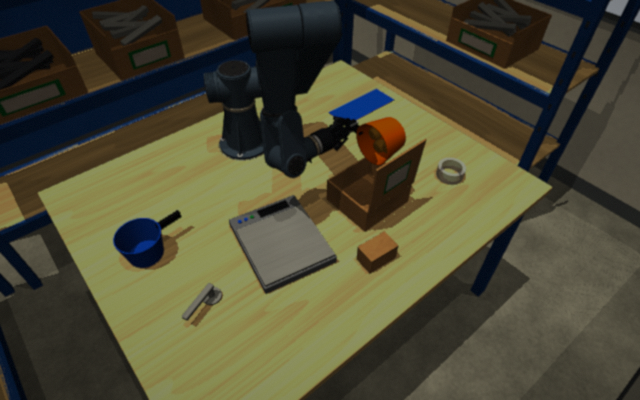

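The scene shows the tub on its side over the box at (382,140), mouth towards -y, with the gripper clear of the box. I tip it further, and raise it slightly.

>>> {"fn": "move_arm", "kwargs": {
  "commands": "-1 -9 5 6 0 0 -1; -2 -15 5 12 0 0 -1; -2 -20 4 18 0 0 -1; -2 -24 3 25 0 0 -1; -2 -27 2 31 0 0 -1"
}}

```text
t: 6.65
tcp_pos: [0.4398, 0.1977, 0.2905]
tool_rot: [-0.501, -0.001, -0.0, 0.865]
force: [-0.2, 0.0, -3.5]
finger_gap: 0.167
gripper_force: 108.6
```

>>> {"fn": "move_arm", "kwargs": {
  "commands": "0 0 0 0 0 0 -1; 0 0 0 0 0 0 -1; 0 0 0 0 0 0 -1; 0 0 0 0 0 0 -1; 0 0 0 0 0 0 -1"
}}

```text
t: 7.28
tcp_pos: [0.4392, 0.1973, 0.292]
tool_rot: [-0.5, -0.0, -0.0, 0.866]
force: [0.1, -0.5, -0.9]
finger_gap: 0.17
gripper_force: 108.6
```

```bash
python3 - <<'E'
from h import *
s=telemetry.sense();print(s['q'],s['tcp_pos'],s['tool_rot'],s['force'],s['ft_torque'],s['finger_gap'])
a=snap('scene')['image'][60:260,230:470];b=snap('top')['image'][110:310,180:420]
im=np.hstack([a,b]); cv2.imwrite('pics/s4.png',cv2.resize(cv2.convertScaleAbs(im[:,:,::-1],alpha=1.4),(800,333)))
E
```

```text
[-0.3882558   1.10078843  1.99250235  1.20856431  2.1116806   0.05108938] [0.4391519  0.19727327 0.29198816] [-5.00186648e-01 -3.72609754e-04 -2.69267127e-04  8.65917493e-01] [ 0.10160119 -0.46668424 -0.85475613] [-0.69005579  0.11736827  0.04379914] 0.16993858661205655
```

View pics/s4.png

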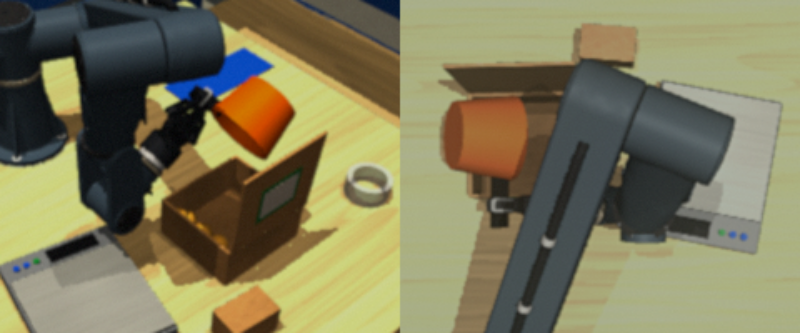

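The tub is tipped 120° and at least two brass knobs show inside the box, at left-panel (190,215) and (220,240). The load has dropped by about 3 N. I roll back upright, then count.

```bash
python3 - <<'E'
from h import *
D=R.from_quat([1,0,0,0]);s=telemetry.sense()
G=np.array([.440,.180,.285])
f0=120
for f in (110,100,90,80,70):
    q=R.from_rotvec([f,0,0],degrees=True)*D; print(f,go(G+q.apply([0,0,.019]),q))
q=R.from_rotvec([70,0,0],degrees=True)*D; t=dict(tcp_pos=G+q.apply([0,0,.019]),tool_rot=q.as_quat())
for f in (60,50,40,30,20):
    q=R.from_rotvec([f,0,0],degrees=True)*D; print(f,go(G+q.apply([0,0,.019]),q,t))
E
```

```text
110 (array([0.9, 0.5, 0.3]), array([-10.,   0.,   0.]))
100 (array([ 0.9,  3.7, -0.6]), array([-20.,   0.,   0.]))
90 (array([ 0.9,  6.7, -2. ]), array([-30.,   0.,   0.]))
80 (array([ 0.9,  9.4, -3.9]), array([-40.,   0.,   0.]))
70 (array([ 0.9, 11.7, -6.2]), array([-50.,   0.,   0.]))
60 (array([ 0. ,  3.3, -0.3]), array([-10.,   0.,   0.]))
50 (array([ 0. ,  6.5, -1.1]), array([-20.,   0.,   0.]))
40 (array([ 0. ,  9.5, -2.5]), array([-30.,   0.,   0.]))
30 (array([ 0. , 12.2, -4.4]), array([-40.,   0.,   0.]))
20 (array([ 0. , 14.6, -6.8]), array([-50.,   0.,   0.]))
```

>>> {"fn": "move_arm", "kwargs": {
  "commands": "0 1 0 -10 0 0 -1; 0 4 -1 -20 0 0 -1; 1 7 -2 -30 0 0 -1; 1 9.5 -4 -40 0 0 -1; 1 12 -6 -50 0 0 -1"
}}

```text
t: 8.0
tcp_pos: [0.4398, 0.1976, 0.2781]
tool_rot: [0.821, -0.001, -0.0, -0.571]
force: [-0.3, 0.6, -1.7]
finger_gap: 0.169
gripper_force: 108.3
```

>>> {"fn": "move_arm", "kwargs": {
  "commands": "0 3 0 -10 0 0 -1; 0 6.5 -1 -20 0 0 -1; 0 9.5 -2.5 -30 0 0 -1; 0 12 -4.5 -40 0 0 -1; 0 14.5 -7 -50 0 0 -1"
}}

```text
t: 8.62
tcp_pos: [0.4386, 0.1863, 0.2672]
tool_rot: [0.985, 0.0, -0.001, -0.171]
force: [-0.9, 1.2, -2.7]
finger_gap: 0.164
gripper_force: 108.2
```

```bash
python3 - <<'E'
from h import *
D=R.from_quat([1,0,0,0]);s=telemetry.sense()
print(s['q'],s['tcp_pos'],s['force'],s['ft_torque'],s['finger_gap'])
print(R.from_quat(s['tool_rot']).as_euler('xyz',degrees=True))
print(go([.44,.06,.26],D),go([.4296,-.218,.26],D))
E
```

```text
[-0.05638585  0.26189337  1.83574965  0.38731745  1.09750295  1.32662473] [0.43860439 0.18632436 0.26720626] [-0.86355581  1.16908928 -2.66557976] [-0.249236    0.15497146 -0.02771203] 0.16425679716319505
[-1.60317963e+02  7.62603043e-02  2.46667025e-02]
(array([  1.4, 121.4, -35.8]), array([-19.7,   0.1,   0. ])) (array([  -9.2,  383.1, -129.4]), array([-19.7,   0.1,   0. ]))
```

>>> {"fn": "move_arm", "kwargs": {
  "commands": "0 22 -8 -7 0 0 -1; -1 60 -20 -14 0 0 -1; -3 110 -37 -19.7 0 0 -1; -4 160 -54 -19.7 0 0 -1; -5 215 -72 -19.7 0 0 -1"
}}

```text
t: 9.25
tcp_pos: [0.4334, -0.0402, 0.2606]
tool_rot: [1.0, 0.001, -0.002, -0.003]
force: [1.7, 0.5, -1.0]
finger_gap: 0.173
gripper_force: 108.2
```

```bash
python3 - <<'E'
from h import *
D=R.from_quat([1,0,0,0]);s=telemetry.sense()
print(s['tcp_pos'],s['force'],s['ft_torque'],s['finger_gap'])
print(go([.4296,-.218,.26],D),go([.4296,-.218,.107],D))
a=snap('scene')['image'][100:270,220:440];b=snap('top')['image'][130:300,190:410]
im=np.hstack([a,b]); cv2.imwrite('pics/s5.png',cv2.resize(cv2.convertScaleAbs(im[:,:,::-1],alpha=1.4),(800,309)))
E
```

```text
[ 0.43335385 -0.04018743  0.26062847] [ 1.72503044  0.48070387 -0.97721663] [-0.09041254  0.1124694  -0.06846883] 0.17277696634460837
(array([ -4.3, 177.8,  -0.5]), array([-0.4,  0.2,  0.2])) (array([ -3.8, 178.8, 152.5]), array([-0.4,  0.2,  0.2]))
```

View pics/s5.png

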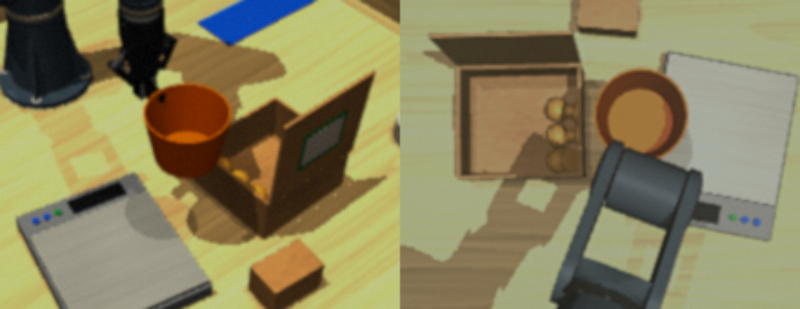

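The tub is empty at right-panel (640,115), and three knobs lie in the box at (560,108), (560,132) and (560,160). I return the tub to the scale.

>>> {"fn": "move_arm", "kwargs": {
  "commands": "-1 42 0 0 0 0 -1; -2 88 10 0 0 0 -1; -3 130 35 0 0 0 -1; -3 158 70 0 0 0 -1; -3 168 105 0 0 0 -1"
}}

```text
t: 9.98
tcp_pos: [0.4316, -0.2079, 0.1541]
tool_rot: [1.0, -0.001, -0.001, -0.003]
force: [0.9, -0.5, -1.5]
finger_gap: 0.172
gripper_force: 108.3
```

>>> {"fn": "move_arm", "kwargs": {
  "commands": "0 0 15 0 0 0 -1; 0 0 28 0 0 0 -1; 0 0 36 0 0 0 -1; 0 0 41 0 0 0 -1; 0 0 44 0 0 0 -1"
}}

```text
t: 10.6
tcp_pos: [0.4325, -0.2071, 0.1113]
tool_rot: [1.0, 0.0, 0.0, -0.002]
force: [-0.9, 0.2, -1.4]
finger_gap: 0.171
gripper_force: 108.3
```

```bash
python3 - <<'E'
from h import *
s=telemetry.sense()
print(s['tcp_pos'],s['tool_rot'],s['force'],s['ft_torque'],s['finger_gap'])
E
```

```text
[ 0.43247016 -0.20706327  0.11133113] [ 9.99996921e-01  3.78807885e-04  2.21711986e-04 -2.44253700e-03] [-0.87334456  0.22444611 -1.42145074] [0.00914224 0.14258977 0.01258346] 0.17139911468432056
```

>>> {"fn": "move_arm", "kwargs": {
  "commands": "0 0 1.5 0 0 0 -1; 0 0 3 0 0 0 -1; 0 0 4 0 0 0 -1; 0 0 4.7 0 0 0 -1; 0 0 5 0 0 0 -1"
}}

```text
t: 11.22
tcp_pos: [0.4321, -0.2071, 0.1067]
tool_rot: [1.0, 0.0, 0.0, -0.003]
force: [-3.7, 1.2, 6.4]
finger_gap: 0.17
gripper_force: 109.5
```

```bash
python3 - <<'E'
from h import *
s=telemetry.sense()
print(s['tcp_pos'],s['tool_rot'],s['force'],s['ft_torque'],s['finger_gap'])
E
```

```text
[ 0.43205124 -0.20708889  0.10670548] [ 9.99996794e-01  1.75327152e-04  4.15766568e-06 -2.52629890e-03] [-3.71815869  1.16018891  6.39189367] [-0.09253585  0.20231297 -0.05806436] 0.1698759788885545
```

Contact is made with +6 N upward, so the tub stands on the platform. I release slowly, then retreat straight up.

>>> {"fn": "move_arm", "kwargs": {
  "commands": "0 0 0 0 0 0 -0.5; 0 0 0 0 0 0 -0.2; 0 0 0 0 0 0 0.1; 0 0 0 0 0 0 0.4; 0 0 0 0 0 0 0.4",
  "grip_force": 20
}}

```text
t: 11.85
tcp_pos: [0.4323, -0.2071, 0.1061]
tool_rot: [1.0, 0.0, -0.0, -0.003]
force: [-0.5, -0.4, -0.8]
finger_gap: 0.697
gripper_force: 0.0
```

>>> {"fn": "move_arm", "kwargs": {
  "commands": "0 0 -5 0 0 0 0.4; 0 0 -25 0 0 0 0.4; 0 0 -60 0 0 0 0.4; 0 0 -110 0 0 0 0.4; 0 0 -160 0 0 0 -0.2"
}}

```text
t: 12.48
tcp_pos: [0.4319, -0.2077, 0.2679]
tool_rot: [1.0, 0.0, -0.0, -0.003]
force: [-0.1, -0.3, -1.2]
finger_gap: 0.498
gripper_force: 0.0
```

```bash
python3 - <<'E'
from h import *
D=R.from_quat([1,0,0,0]);s=telemetry.sense()
print(s['q'],s['tcp_pos'],s['force'],s['finger_gap'])
for p in([.55,0,.36],[.735,.163,.36],[.735,.163,.26]): print(go(p,D))
E
```

```text
[-0.6845526   0.28406444  1.73987746  0.00455425  1.12122451  0.88394764] [ 0.43192896 -0.20769681  0.26787085] [-0.10053103 -0.29026605 -1.22530576] 0.4979186335528483
(array([ 118.1, -208.2,  -91. ]), array([-0.3,  0. ,  0. ]))
(array([ 303.2, -371.1,  -90.2]), array([-0.3,  0. ,  0. ]))
(array([ 303.2, -370.6,    9.8]), array([-0.3,  0. ,  0. ]))
```

>>> {"fn": "move_arm", "kwargs": {
  "commands": "15 -15 -30 0 0 0 -1; 45 -45 -65 0 0 0 -1; 80 -80 -95 0 0 0 -1; 115 -120 -100 0 0 0 -1; 150 -165 -100 0 0 0 -1"
}}

```text
t: 13.1
tcp_pos: [0.5833, -0.0424, 0.3685]
tool_rot: [1.0, -0.0, 0.001, -0.002]
force: [0.3, -0.8, -0.6]
finger_gap: 0.003
gripper_force: 0.0
```

>>> {"fn": "move_arm", "kwargs": {
  "commands": "35 -45 0 0 0 0 -1; 75 -95 0 0 0 0 -1; 110 -140 0 0 0 0 -1; 140 -180 0 0 0 0 -1; 155 -206 0 0 0 0 -1"
}}

```text
t: 13.72
tcp_pos: [0.7378, 0.165, 0.3673]
tool_rot: [1.0, 0.001, -0.0, -0.003]
force: [-1.2, -0.6, -0.4]
finger_gap: 0.002
gripper_force: 0.0
```

```bash
python3 - <<'E'
from h import *
D=R.from_quat([1,0,0,0]);s=telemetry.sense()
print(s['q'],s['tcp_pos'],s['force'],s['finger_gap'])
for p in([.735,.163,.26],[.70,.163,.26]): print(go(p,D))
a=snap('scene')['image'][60:280,210:450];b=snap('top')['image'][80:300,180:420]
im=np.hstack([a,b]); cv2.imwrite('pics/s6.png',cv2.resize(cv2.convertScaleAbs(im[:,:,::-1],alpha=1.4),(800,367)))
E
```

```text
[0.07047646 0.63421619 0.86004258 0.00554633 1.64777231 1.63958756] [0.73777675 0.16500319 0.36734449] [-1.15586378 -0.60990046 -0.41442839] 0.0021587523705567605
(array([ -2.7,   2.6, 107.3]), array([-0.3,  0. ,  0.1]))
(array([-37.7,   2.5, 107.4]), array([-0.3,  0. ,  0.1]))
```

View pics/s6.png

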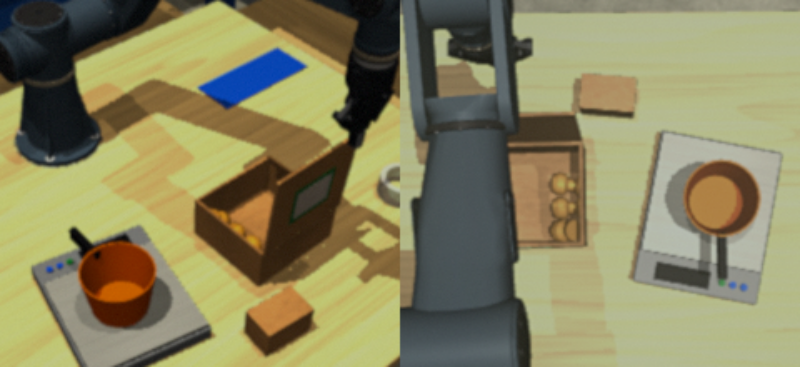

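The tub stands upright and empty on the platform, at right-panel (722,195). The knobs are in the box, and the closed fingers hang behind the lid at left-panel (350,130). I compute the closing arc.

```bash
cat >> h.py <<'E'
def tc(d,r=.175):
    t=np.radians(d); return np.array([.659-r*np.cos(t)+.007*np.sin(t)+.011,.163,.1+r*np.sin(t)+.007*np.cos(t)])
E
python3 - <<'E'
from h import *
p0=telemetry.sense()['tcp_pos']; f=lambda p:np.round((p-p0)*[1e3,-1e3,-1e3],0)
print(f(np.array([.735,.163,.262])))
for d in range(98,-2,-4): print(d,np.round((tc(d)-[.735,.163,.262])*[1e3,-1e3,-1e3],1))
E
```

```text
[ -3.   3. 105.]
98 [-33.7  -0.  -10.3]
94 [-45.8  -0.  -12.1]
90 [-58.  -0. -13.]
86 [-70.2  -0.  -13.1]
82 [-82.4  -0.  -12.3]
78 [-94.5  -0.  -10.6]
74 [-106.5   -0.    -8.2]
70 [-118.3   -0.    -4.8]
66 [-129.8   -0.    -0.7]
62 [-141.    -0.     4.2]
58 [-151.8   -0.     9.9]
54 [-162.2   -0.    16.3]
50 [-172.1   -0.    23.4]
46 [-181.5   -0.    31.3]
42 [-190.4   -0.    39.7]
38 [-198.6   -0.    48.7]
34 [-206.2   -0.    58.3]
30 [-213.1   -0.    68.4]
26 [-219.2   -0.    79. ]
22 [-224.6   -0.    90. ]
18 [-229.3   -0.   101.3]
14 [-233.1   -0.   112.9]
10 [-236.1   -0.   124.7]
6 [-238.3   -0.   136.7]
2 [-239.6   -0.   148.9]
```

>>> {"fn": "move_arm", "kwargs": {
  "commands": "-1 1 30 0 0 0 -1; -2 2 65 0 0 0 -1; -2 2 92 0 0 0 -1; -3 2 103 0 0 0 -1; -3 2 105 0 0 0 -1"
}}

```text
t: 14.45
tcp_pos: [0.7338, 0.1606, 0.263]
tool_rot: [1.0, -0.0, -0.0, -0.003]
force: [-0.1, -0.3, 0.2]
finger_gap: -0.003
gripper_force: 0.0
```

>>> {"fn": "move_arm", "kwargs": {
  "commands": "-20 0 -5 0 0 0 -1; -33 0 -10 0 0 0 -1; -45 0 -12 0 0 0 -1; -57 0 -13 0 0 0 -1; -69 0 -13 0 0 0 -1"
}}

```text
t: 15.08
tcp_pos: [0.6651, 0.161, 0.2768]
tool_rot: [1.0, 0.0, 0.001, -0.003]
force: [1.6, 0.3, 2.2]
finger_gap: -0.004
gripper_force: 0.7
```

>>> {"fn": "move_arm", "kwargs": {
  "commands": "-12 0 1 0 0 0 -1; -24 0 2 0 0 0 -1; -36 0 5 0 0 0 -1; -48 0 8 0 0 0 -1; -60 0 12 0 0 0 -1"
}}

```text
t: 15.7
tcp_pos: [0.6042, 0.161, 0.2637]
tool_rot: [1.0, 0.0, -0.0, -0.003]
force: [1.2, -1.2, 0.4]
finger_gap: -0.001
gripper_force: 0.5
```

```bash
python3 - <<'E'
from h import *
s=telemetry.sense();print(s['tcp_pos'],s['force'],s['ft_torque'],s['q'])
for d in range(62,-2,-4): print(d,np.round((tc(d)-s['tcp_pos'])*[1e3,-1e3,-1e3],1))
E
```

```text
[0.60423586 0.16102482 0.26373811] [ 1.16285467 -1.15433955  0.3751912 ] [-0.10538298 -0.11598034 -0.00815205] [0.0795421  0.49444871 1.39580511 0.00534004 1.25121571 1.64831659]
62 [-10.2  -2.    5.9]
58 [-21.   -2.   11.6]
54 [-31.4  -2.   18. ]
50 [-41.4  -2.   25.2]
46 [-50.8  -2.   33. ]
42 [-59.6  -2.   41.4]
38 [-67.8  -2.   50.5]
34 [-75.4  -2.   60.1]
30 [-82.3  -2.   70.2]
26 [-88.5  -2.   80.7]
22 [-93.9  -2.   91.7]
18 [-98.5  -2.  103. ]
14 [-102.3   -2.   114.6]
10 [-105.4   -2.   126.5]
6 [-107.5   -2.   138.5]
2 [-108.9   -2.   150.6]
```

>>> {"fn": "move_arm", "kwargs": {
  "commands": "-10 0 6 0 0 0 -1; -21 0 12 0 0 0 -1; -31 0 18 0 0 0 -1; -41 0 25 0 0 0 -1; -51 0 33 0 0 0 -1"
}}

```text
t: 16.32
tcp_pos: [0.5535, 0.1612, 0.2306]
tool_rot: [1.0, 0.0, -0.0, -0.003]
force: [0.0, 0.4, 0.1]
finger_gap: -0.001
gripper_force: 0.4
```

>>> {"fn": "move_arm", "kwargs": {
  "commands": "-9 0 8 0 0 0 -1; -17 0 17 0 0 0 -1; -24 0 27 0 0 0 -1; -31 0 37 0 0 0 -1; -37 0 47 0 0 0 -1"
}}

```text
t: 16.95
tcp_pos: [0.5166, 0.1615, 0.1834]
tool_rot: [1.0, 0.0, -0.0, -0.003]
force: [-0.3, -0.3, 0.3]
finger_gap: 0.003
gripper_force: 0.3
```

```bash
python3 - <<'E'
from h import *
s=telemetry.sense();print(s['tcp_pos'],s['force'],s['ft_torque'],s['q'])
for d in range(26,-2,-4): print(d,np.round((tc(d)-s['tcp_pos'])*[1e3,-1e3,-1e3],1))
E
```

```text
[0.5166352  0.16146883 0.1833642 ] [-0.27513806 -0.27126512  0.30403033] [-0.06390458 -0.05394824  0.07144326] [0.09348198 0.47932933 1.69353074 0.0062908  0.96851041 1.66036782]
26 [-0.9 -1.5  0.4]
22 [-6.3 -1.5 11.3]
18 [-10.9  -1.5  22.6]
14 [-14.7  -1.5  34.2]
10 [-17.8  -1.5  46.1]
6 [-19.9  -1.5  58.1]
2 [-21.3  -1.5  70.3]
```

>>> {"fn": "move_arm", "kwargs": {
  "commands": "-5 0 9 0 0 0 -1; -9 0 19 0 0 0 -1; -12 0 28 0 0 0 -1; -15 0 36 0 0 0 -1; -17 0 44 0 0 0 -1"
}}

```text
t: 17.58
tcp_pos: [0.5, 0.1617, 0.1396]
tool_rot: [1.0, 0.0, -0.0, -0.003]
force: [0.0, -0.4, -0.1]
finger_gap: 0.0
gripper_force: 0.3
```

>>> {"fn": "move_arm", "kwargs": {
  "commands": "-1 0 7 0 0 0 -1; -2 0 14 0 0 0 -1; -3 0 20 0 0 0 -1; -4 0 26 0 0 0 -1; -4 0 30 0 0 0 -1"
}}

```text
t: 18.2
tcp_pos: [0.496, 0.1619, 0.1097]
tool_rot: [1.0, 0.0, -0.0, -0.003]
force: [0.2, -1.1, -0.1]
finger_gap: 0.005
gripper_force: 0.2
```

```bash
python3 - <<'E'
from h import *
s=telemetry.sense();print(s['tcp_pos'],s['force'],s['ft_torque'])
E
```

```text
[0.49597021 0.16187629 0.1097394 ] [ 0.22964222 -1.10497775 -0.07645368] [ 0.01840432  0.06055386 -0.0373021 ]
```

Now a slow final press, stepping down.

>>> {"fn": "move_arm", "kwargs": {
  "commands": "0 0 1.5 0 0 0 -1; 0 0 3 0 0 0 -1; 0 0 4 0 0 0 -1; 0 0 5 0 0 0 -1; 0 0 5 0 0 0 -1"
}}

```text
t: 18.82
tcp_pos: [0.496, 0.1619, 0.1073]
tool_rot: [1.0, 0.0, 0.0, -0.003]
force: [-4.5, -1.1, 16.4]
finger_gap: -0.001
gripper_force: 8.2
```

The finger stopped at z = 0.107, the closed lid's top face, with 16 N. I lift straight off and verify numerically.

>>> {"fn": "move_arm", "kwargs": {
  "commands": "0 0 -8 0 0 0 -1; 0 0 -30 0 0 0 -1; 0 0 -65 0 0 0 -1; -15 25 -110 0 0 0 -1; -35 70 -150 0 0 0 -1"
}}

```text
t: 19.45
tcp_pos: [0.4619, 0.0917, 0.2557]
tool_rot: [1.0, 0.002, 0.001, -0.003]
force: [0.4, -0.5, 1.0]
finger_gap: -0.004
gripper_force: 0.0
```

>>> {"fn": "move_arm", "kwargs": {
  "commands": "-20 40 -20 0 0 0 -1; -35 80 -30 0 0 0 -1; -45 110 -30 0 0 0 -1; -45 125 -30 0 0 0 -1; -45 125 -30 0 0 0 -1"
}}

```text
t: 20.08
tcp_pos: [0.417, -0.0339, 0.2835]
tool_rot: [1.0, -0.001, 0.0, -0.003]
force: [0.1, 0.9, 1.0]
finger_gap: 0.004
gripper_force: 0.0
```

```bash
python3 - <<'E'
from h import *
s=telemetry.sense();print(s['t'],s['tcp_pos'],s['force'])
a=snap('scene','f1.png');b=snap('top','f2.png')
ref=cv2.imread('pics/scene.png')[:,:,::-1]
# free edge predicted corners when closed vs. open region: colours at sample points
for n,p in dict(lidmid=(.56,.163,.107),lidR=(.56,.08,.107),lidL=(.56,.24,.107),nearfree=(.47,.10,.107),wasupright1=(.67,.10,.27),wasupright2=(.67,.22,.27)).items():
    u,v=np.round(proj(a,p)).astype(int);u2,v2=np.round(proj(b,p)).astype(int)
    print(n,(u,v),a['image'][v,u],'before',ref[v,u],'| top',(u2,v2),b['image'][v2,u2])
im=cv2.cvtColor(b['image'],cv2.COLOR_RGB2BGR);h=cv2.cvtColor(im,cv2.COLOR_BGR2HSV)
m=cv2.inRange(h,(3,150,60),(30,255,255));m[:,:335]=0;m[:,412:]=0;m[:160]=0;m[235:]=0
c=max(cv2.findContours(m,0,2)[0],key=cv2.contourArea);(x,y),ax,_=cv2.fitEllipse(cv2.convexHull(c));print('tub',onz(b,x,y,.145),ax)
# top-view wood outline of box/lid
t=np.array(cv2.imread('pics/top.png'),int)
for n,(x0,x1,y0,y1) in dict(carton=(284,326,120,152),tape=(140,182,148,188),lever=(432,485,178,212)).items():
    print(n,np.abs(t[y0:y1,x0:x1]-im[y0:y1,x0:x1]).mean())
g=cv2.inRange(h,(10,60,40),(18,200,140))
print('top row profile, u=255:',[tuple(b['image'][v,255]) for v in range(140,236,6)])
print('scene green label px',int(((lambda q:cv2.inRange(q,(50,80,20),(85,255,255))[130:240,320:440])(cv2.cvtColor(a['image'],cv2.COLOR_RGB2HSV))>0).sum()))
E
```

```text
20.075 [ 0.41703761 -0.03389964  0.28349493] [0.0742903  0.90765634 1.01399853]
lidmid (np.int64(370), np.int64(179)) [133 137 132] before [140  95  47] | top (np.int64(255), np.int64(196)) [116 119 120]
lidR (np.int64(352), np.int64(190)) [134  90  43] before [137  92  46] | top (np.int64(281), np.int64(195)) [113  93  64]
lidL (np.int64(386), np.int64(170)) [134  91  45] before [36 25  9] | top (np.int64(231), np.int64(196)) [114  92  64]
nearfree (np.int64(339), np.int64(174)) [70 46 23] before [61 40 18] | top (np.int64(275), np.int64(224)) [74 59 40]
wasupright1 (np.int64(385), np.int64(170)) [133  90  44] before [38 25 13] | top (np.int64(270), np.int64(151)) [116 119  86]
wasupright2 (np.int64(412), np.int64(153)) [134 122  69] before [37 25 12] | top (np.int64(227), np.int64(152)) [115 118  87]
tub [ 0.54949335 -0.19655875  0.145     ] (36.963096618652344, 46.52075958251953)
carton 5.743799603174603
tape 6.2896825396825395
lever 6.593969663337033
top row profile, u=255: [(np.uint8(116), np.uint8(120), np.uint8(88)), (np.uint8(116), np.uint8(119), np.uint8(86)), (np.uint8(116), np.uint8(119), np.uint8(88)), (np.uint8(115), np.uint8(119), np.uint8(85)), (np.uint8(108), np.uint8(110), np.uint8(78)), (np.uint8(112), np.uint8(90), np.uint8(62)), (np.uint8(114), np.uint8(93), np.uint8(65)), (np.uint8(72), np.uint8(88), np.uint8(54)), (np.uint8(117), np.uint8(120), np.uint8(121)), (np.uint8(116), np.uint8(120), np.uint8(119)), (np.uint8(115), np.uint8(119), np.uint8(119)), (np.uint8(108), np.uint8(115), np.uint8(112)), (np.uint8(115), np.uint8(92), np.uint8(63)), (np.uint8(97), np.uint8(80), np.uint8(54)), (np.uint8(75), np.uint8(60), np.uint8(41)), (np.uint8(74), np.uint8(64), np.uint8(45))]
scene green label px 121
```

The label now lies flat at the box centre, the lid covers the mouth, the tub is on the platform, and the bystanders are unchanged. I hand in the job.

```bash
python3 -c "
from station import ticket; print(ticket.sign_off())"
```

```text
the job is handed in; nothing more can be done
None
```

The job is handed in at about 20 s of the 72 s allowed: all three knobs are in the stock box, the tub is back upright on the scale platform, the lid was then pressed down onto the rim, and the carton, tape and door lever look unmoved; I got no verdict back.

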